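# Make up an egg tray and a coffee tray

### The arm

A 6-joint arm with a two-finger parallel gripper is mounted at the origin on a cart in front of the work surface, level with it; the furniture and walls round the work are solid. World frame = base frame: x ahead of the robot, y to its left, z up, the work surface at z = 0. Lengths are in m, angles in rad, forces in N, time in s.
With the tool pointing down it reaches from about 0.275 to 0.75 m from the base axis. Payload 10.2 kg.
Tool frame: the origin (TCP) lies on the centre line of the jaws, within the pads' length; the fingertips stand 22 mm ahead of it and the grasp point (between the pads) lies 3 mm ahead of it; z points along the fingers, y is the line along which they close (so a half turn about z gives the same grasp; the last joint's range is limited). The gripper opens to 88 mm and grips with 3 to 60 N. Pads are 18 mm wide; open, the fingers measure 123 mm over their backs; the gripper's body (75 mm by 187 mm) begins 45 mm behind the grasp point.
Start: joints at [0.996, 0.313, 1.498, -0, 1.331, -0.223], TCP at [0.181, 0.493, 0.261] pointing down, gripper open.
Joint ranges: [-2.94, 2.94], [-0.97, 2.17], [0.19, 2.56], [-1.23, 4.37], [0.02, 3.11], [-2.88, 2.88]. Speed limits (rad/s): [2.39, 2.39, 3.01, 3.14, 3.14, 3.14].

### API

Orientations are given as a unit quaternion [x, y, z, w].
In Python, from cell import monitor, get_image, camera_params, job gives the robot as it stands.
- The arm moves only by the tool drive_tool, never from a script. Its argument "series" is a list of rows, each a list of 3 entries, a list of its own where there are three numbers: the finger opening in mm, from 0 to 88.1, then the shift along the tool's x, y, z in units of 25 mm (1.0 is 25 mm), then the turn about the tool's z in rad. In form: [[hand, [dx, dy, dz], yaw], ...]. A call has 1 to 20 rows; each row shifts and turns the commanded pose from where the row before left it, along the tool's axes as they then stand; what a row does not reach is not made up. A row lasts 1/8 s, in which the tool goes at most 62.5 mm and 10.7 degrees, less where a joint would pass 70% of its speed; a pose out of reach is approached as far as the arm can. A call is refused whole if a number of a shift passes 1 or a number of a turn 0.188, either way. A call with a gripper value outside its range is refused whole. The fingers move at their own pace and stop on an object; "squeeze" is the grip in N (left out, the last holds). Time passes only in rows, so rows that do not move let the fingers close. It gives the time, the measured TCP pose, the force, the opening and the grip force at its end, in the units of the state.
- monitor.get_obs(): the state, without advancing time (a new reading comes with each control period).
- get_image(name): name is "side" or "top"; returns the picture (400x640x3 uint8, red, green, blue); there is no depth.
- camera_params(name): a dict with "mtx" (3x3 intrinsics, pixels), "k1" (the pictures are not rectified: a ray, as slopes to the right and down, at radius r is drawn at 1 + k1 r^2 times it, then the intrinsics apply), "R" (3x3) and "t" (3): a world point X has camera coordinates R X + t. Camera axes: x right, y down, z forward; pixel columns grow to the right and rows downward; lengths in m; the calibration is good to about 2 mm. A picture is of the moment at which its call begins. camera_params takes no time and is no camera call.
- job.hand_in(): hands the job in; it is judged then, once.
The state is a dict: "time_s": time; "q": joint angles; "joint_vel": joint speeds; "effort": joint torques, N m; "ee_pos": TCP position; "eef_rot": TCP orientation; "ft_force": force on the tool from outside, world axes, zero at the start; "moment": the same for the moment, N m; "width": finger opening in m; "grip_force": force on a finger pad.
Only numpy, scipy, OpenCV 4.12 (cv2) and the standard library are available. Lean on these libraries where they do the work, as an engineer would, in place of code of your own. Each camera call takes 0.05 s, during which the arm holds its last target. There are 200 camera calls.

### The job

Make up the two breakfast trays, one thing to a compartment: on the long three-compartment tray set the egg in the ring in the middle, with the salt shaker and the spice jar in the compartments on either side of it; on the short two-compartment tray put the small espresso cup in one compartment and the coffee pod in the other. Stand everything flat and upright on the tray's floor (the egg lies in its ring), and leave the kitchen timer where it is.

Things in the scene. Friction and masses are not known exactly. Their poses are not given: they have to be found in the camera images.
- egg_tray: long pale wooden tray, fixed, 256 x 84 mm, three square compartments 70 x 70 mm in a row along its x axis, centres at x = -86, 0, +86 mm, y = 0; floor 6 mm above the worktop, rim (7 mm thick) and dividers (16 mm) 14 mm above it. In the middle compartment a fixed egg ring, outside diameter 48 mm, inside 34 mm, its top 14 mm above the worktop. Origin: centre of the underside, z up
- coffee_tray: short pale wooden tray, fixed, 176 x 84 mm, 14 mm high, with two square compartments 70 x 70 mm in a row along its x axis, centres at x = -46 and +46 mm (y = 0); floor 6 mm above the worktop, rim and divider 14 mm above it (outer rim 7 mm thick, divider 22 mm). Origin: centre of the underside, z up. (A wall cabinet hangs over the sink, left of the work and the robot: keep the wrist clear.)
- egg_center (a point): hen's egg lying on its side, 55 mm long along its x axis, 42 mm across, about 58 g; this point is its centre, 21 mm above what it lies on (about 32 mm above the worktop when it lies in the ring)
- salt_shaker: salt shaker with a clear glass body and a pale grey domed cap, round, 44 mm in diameter (cap 34 mm), 90 mm high, about 100 g. Origin: centre of the underside, z up
- spice_jar: round glass spice jar with a red screw cap, 42 mm in diameter (cap 45 mm, from 85 mm up), 106 mm high, about 110 g. Origin: centre of the underside, z up
- cup_center (a point): small white espresso cup, round, 58 mm in diameter at the rim and 41 mm at the foot, 49 mm high, about 100 g, with a handle 28 mm thick at its thickest that points along -y and reaches 52 mm from the cup's axis, 12 to 49 mm above its foot. This point: centre of the round cup's underside, z up
- coffee_pod: brown coffee pod with a flat grey foil top, a tapering round tub 52 mm in diameter at the rim, 25 mm high, about 13 g; grasp it across the rim. Origin: centre of the underside, z up
- timer: kitchen timer, red dome on a white base, 63 mm in diameter, 53 mm high, stands loose among the things and is to be left alone. Origin: centre of the underside, z up
There are look-alikes about, which are no part of the job. There is more than one size of the coffee_pod; the job needs the largest.

How it is judged:
At the end, for the whole second after the job is handed in: Egg in the long tray's ring, centre within 8 mm of the tray's middle; shaker and jar in its outer compartments (18 mm); cup and pod each in a compartment of the short tray (20 mm); foot on the tray floor (4 mm), tilt under 0.1 rad (0.15 shaker, jar), at rest; timer not moved over 30 mm (x of egg_center in the frame of egg_tray between -0.008 and 0.008 m and y of egg_center in the frame of egg_tray between -0.008 and 0.008 m and z of egg_center in the frame of egg_tray between 0.022 and 0.037 m and (x of salt_shaker in the frame of egg_tray between -0.104 and -0.068 m or x of salt_shaker in the frame of egg_tray between 0.068 and 0.104 m) and y of salt_shaker in the frame of egg_tray between -0.018 and 0.018 m and z of salt_shaker in the frame of egg_tray between 0.002 and 0.01 m and angle between each of salt_shaker, spice_jar's own z axis and vertical below 0.15 rad and linear speed of each of salt_shaker, spice_jar, coffee_pod below 0.02 m/s and (x of spice_jar in the frame of egg_tray between -0.104 and -0.068 m or x of spice_jar in the frame of egg_tray between 0.068 and 0.104 m) and y of spice_jar in the frame of egg_tray between -0.018 and 0.018 m and z of spice_jar in the frame of egg_tray between 0.002 and 0.01 m and (x of cup_center in the frame of coffee_tray between -0.066 and -0.026 m or x of cup_center in the frame of coffee_tray between 0.026 and 0.066 m) and y of cup_center in the frame of coffee_tray between -0.02 and 0.02 m and z of cup_center in the frame of coffee_tray between 0.002 and 0.01 m and angle between each of cup_center, coffee_pod's own z axis and vertical below 0.1 rad and (x of coffee_pod in the frame of coffee_tray between -0.066 and -0.026 m or x of coffee_pod in the frame of coffee_tray between 0.026 and 0.066 m) and y of coffee_pod in the frame of coffee_tray between -0.02 and 0.02 m and z of coffee_pod in the frame of coffee_tray between 0.002 and 0.01 m); the robot touches nothing.
It fails at once if the kitchen timer was moved more than 30 mm (distance of timer from where it was at the start of the episode above 0.03 m).
It also fails if it takes over 115 s, if anything falls off the work surface, if the arm or the gripper's body presses on something with over 40 N, if the wrist force passes 120 N, or if a joint passes its speed limit or range.

## Working session

There is one attempt and no reset: what is moved stays moved. The work goes in short steps, Python scripts to look and compute and a tool call to move; the robot and the scene stay as the last step left them, time stands still between calls to the robot, and variables do not carry over. Pictures are saved under pics/ and viewed, at most 17 in all, crops included, and the job is handed in when it is done.

Besides the shell and the picture viewer there is one more tool, called after ">>>" as name(argument=value, ...), one argument or row to a line, values as JSON. drive_tool: Moves the arm, as the interface text tells. Its arguments: {"type":"object","properties":{"series":{"type":"array"},"squeeze":{"type":"number"}},"required":["series"]}

```bash
mkdir -p pics; cat > h.py <<'E'
import numpy as np, cv2
from cell import monitor, get_image, camera_params, job
def save(n,f):
    im=get_image(n); cv2.imwrite('pics/'+f,im[:,:,::-1]); return im
def ray(n,u,v):
    c=camera_params(n); K=np.array(c['mtx']);R=np.array(c['R']);t=np.array(c['t'])
    d=np.linalg.inv(K)@[u,v,1.]; s=d[:2].copy()
    for _ in range(20): s=d[:2]/(1+c['k1']*(s@s))
    return -R.T@t, R.T@np.array([s[0],s[1],1.])
def plane(n,u,v,z):
    o,d=ray(n,u,v); return (o+d*(z-o[2])/d[2]).round(4)
def tri(a,b):
    (o1,d1),(o2,d2)=ray('top',*a),ray('side',*b)
    s=np.linalg.lstsq(np.c_[d1,-d2],o2-o1,rcond=None)[0]
    p,q=o1+s[0]*d1,o2+s[1]*d2
    return ((p+q)/2).round(4),np.linalg.norm(p-q).round(4)
def proj(n,X):
    c=camera_params(n); p=np.array(c['R'])@X+c['t']; s=p[:2]/p[2]; s=s*(1+c['k1']*(s@s))
    return (np.array(c['mtx'])@[s[0],s[1],1])[:2].round(1)
E
python3 - <<'E'
from h import *
for n in('top','side'):
    save(n,n+'0.png'); c=camera_params(n); print(n,c['mtx'],c['k1'],ray(n,320,200))
print(monitor.get_obs())
E
```

```text
top [[436.50704653   0.         320.21958406]
 [  0.         436.50704653 201.22231356]
 [  0.           0.           1.        ]] 0.03964703638762091 (array([ 0.33220601, -0.08408462,  0.9033618 ]), array([ 0.19510175,  0.00547273, -0.98077186]))
side [[437.2525061    0.         316.16277421]
 [  0.         437.2525061  204.45200091]
 [  0.           0.           1.        ]] -0.05516386054163547 (array([0.39068115, 0.60624872, 0.58216437]), array([ 0.13995425, -0.78617104, -0.60210347]))
{'time_s': 0.1, 'q': array([ 9.95564477e-01,  3.13413204e-01,  1.49831551e+00, -9.68911208e-07,
        1.33101238e+00, -2.23428972e-01]), 'joint_vel': array([-0.00050127, -0.00168296, -0.00312129, -0.00129407, -0.00112343,
        0.00011208]), 'effort': array([ 2.70915531e-03, -4.02809966e+01, -2.52642792e+01,  6.96312287e-02,
        3.42558254e-02, -6.54514497e-05]), 'ee_pos': array([0.18083444, 0.49267903, 0.26022565]), 'eef_rot': array([ 1.74995595e-01,  9.84569049e-01, -5.29224290e-04, -2.22824142e-04]), 'ft_force': array([0.50633166, 0.29444785, 0.87123336]), 'moment': array([-0.02249261,  0.03627886, -0.02965904]), 'grip_force': 0.0, 'width': 0.08824217453156614}
```

View pics/top0.png

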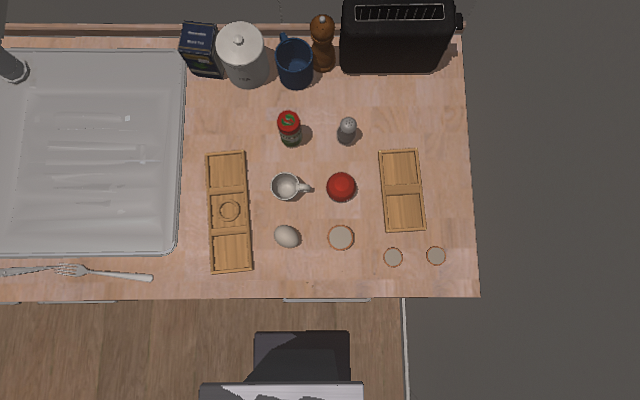

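View pics/side0.png

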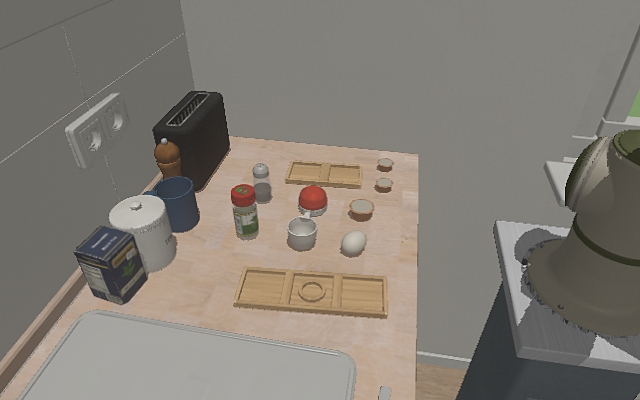

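Candidates in the top view:
- Pods: (341,237) is the largest, with smaller ones at (393,257) and (436,255).
- Cup: white at (287,186) with its handle towards (312,188). The blue mug at (295,63) is not it.
- Shaker: (347,130). The pepper mill at (322,42) is not it.
- Jar: (289,125).
- Egg: (287,236).
- Timer: (341,187).

Next I'll take enlarged crops to measure from.

```bash
python3 - <<'E'
from h import *
a=cv2.imread('pics/top0.png'); b=cv2.imread('pics/side0.png')
c=a[90:280,190:450]; cv2.imwrite('pics/topc.png',cv2.resize(c,(780,570),interpolation=cv2.INTER_CUBIC))
c=b[140:330,225:425]; cv2.imwrite('pics/sidec.png',cv2.resize(c,(600,570),interpolation=cv2.INTER_CUBIC))
E
```

```text
(no output)
```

View pics/topc.png

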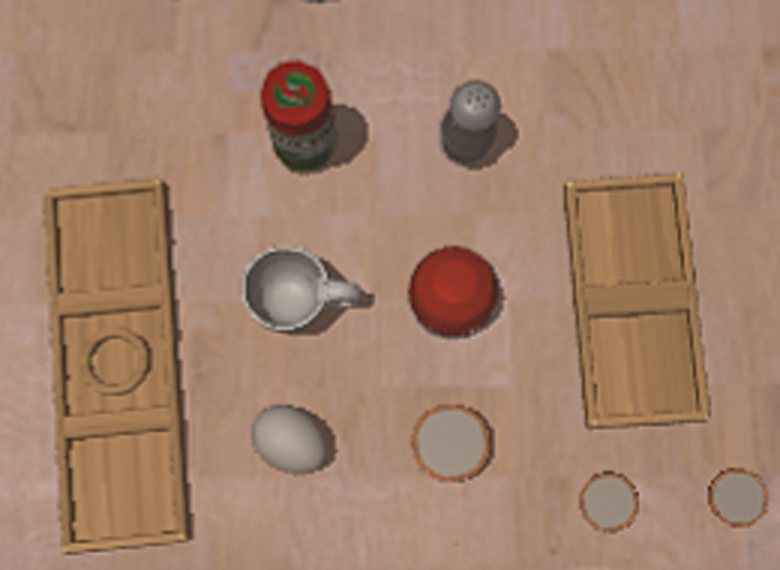

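View pics/sidec.png

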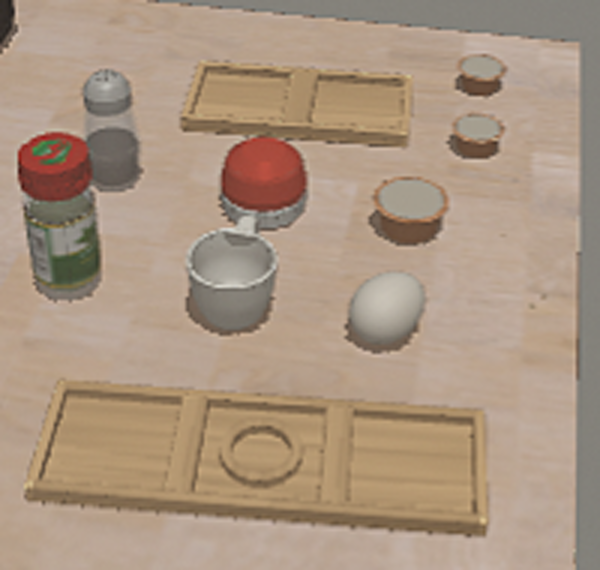

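```bash
cat > m.py <<'E'
from h import *
P=dict(et1=((45,190),(27,490)),et2=((163,182),(62,382)),et3=((188,540),(487,410)),et4=((65,551),(485,525)),
ring=((119,363),(261,453)),ct1=((566,183),(183,122)),ct2=((683,175),(200,63)),ct3=((709,417),(411,75)),ct4=((588,427),(409,138)),
egg=((293,439),(387,310)),pod=((452,442),(410,200)),cup=((285,288),(232,258)),handle=((368,298),(248,220)),jartop=((298,92),(55,151)),shtop=((478,95),(107,77)),timertop=((455,282),(265,148)))
T=lambda p:((p[0]+.5)/3-.5+190,(p[1]+.5)/3-.5+90)
S=lambda p:((p[0]+.5)/3-.5+225,(p[1]+.5)/3-.5+140)
r={}
for k,(a,b) in P.items():
    r[k],e=tri(T(a),S(b)); print(k,r[k],e)
for n in('et','ct'):
    c=[plane('top',*T(P[n+str(i)][0]),.014) for i in (1,2,3,4)]
    d=c[0]+c[1]-c[2]-c[3]; print(n,np.mean(c,0),'tri',np.mean([r[n+str(i)] for i in (1,2,3,4)],0),'yaw x',np.arctan2(d[1],d[0]),np.linalg.norm(d)/2)
for k,z in dict(ring=.014,egg=.021,pod=.025,cup=.049,handle=.045,jartop=.106,shtop=.09).items(): print(k,plane('top',*T(P[k][0]),z),plane('side',*S(P[k][1]),z))
print('jarfoot',plane('side',*S((67,286)),0),'shfoot',plane('side',*S((115,178)),0))
# egg axis
im=cv2.imread('pics/topc.png');c=im[390:490,235:350].astype(int)
m=((c.max(2)-c.min(2)<32)&(c.max(2)>95)).astype(np.uint8);cs,_=cv2.findContours(m,0,1);k=max(cs,key=cv2.contourArea)
e=cv2.fitEllipse(k);print(e)
th=np.radians(e[2]+90)
u=np.array(e[0])+(235,390);v=np.array([np.cos(th),np.sin(th)])*30
A,B=plane('top',*T(u-v),.021),plane('top',*T(u+v),.021);print('egg c',plane('top',*T(u),.021),'axis',np.arctan2(*(B-A)[[1,0]]))
E
python3 m.py
```

```text
et1 [0.614  0.1658 0.0095] 0.0002
et2 [0.62   0.0824 0.0094] 0.001
et3 [0.3671 0.0586 0.0108] 0.0007
et4 [0.3617 0.1415 0.0083] 0.0013
ring [0.4911 0.1105 0.0044] 0.0024
ct1 [ 0.6166 -0.2045  0.0071] 0.0006
ct2 [ 0.6218 -0.2872  0.0092] 0.0011
ct3 [ 0.4486 -0.2955  0.013 ] 0.0016
ct4 [ 0.442  -0.2137  0.0085] 0.0
egg [ 0.4347 -0.0119  0.0153] 0.0004
pod [ 0.4315 -0.1198  0.0219] 0.0012
cup [ 0.5336 -0.0082  0.0458] 0.0014
handle [ 0.5321 -0.0636  0.0322] 0.007
jartop [ 0.6487 -0.0208  0.1046] 0.0003
shtop [ 0.6521 -0.138   0.0858] 0.0013
timertop [ 0.5351 -0.1223  0.0507] 0.0005
et [0.4897   0.111075 0.014   ] tri [0.4907   0.112075 0.0095  ] yaw x 0.09501743157363889 0.25243869057654383
ct [ 0.530825 -0.249425  0.014   ] tri [ 0.53225  -0.250225  0.00945 ] yaw x 0.05349449991240917 0.17299747107978194
ring [0.4882 0.1084 0.014 ] [0.4907 0.1186 0.014 ]
egg [ 0.4338 -0.0124  0.021 ] [ 0.4344 -0.0057  0.021 ]
pod [ 0.4305 -0.1197  0.025 ] [ 0.4319 -0.1159  0.025 ]
cup [ 0.5321 -0.0085  0.049 ] [ 0.5334 -0.0047  0.049 ]
handle [ 0.5257 -0.064   0.045 ] [ 0.5324 -0.0488  0.045 ]
jartop [ 0.648  -0.0209  0.106 ] [ 0.6482 -0.0191  0.106 ]
shtop [ 0.6512 -0.1376  0.09  ] [ 0.6492 -0.1314  0.09  ]
jarfoot [ 0.6487 -0.0119  0.    ] shfoot [ 0.6509 -0.1338  0.    ]
((52.69615936279297, 49.32743453979492), (60.3905143737793, 78.05731201171875), 129.2475128173828)
egg c [ 0.4336 -0.0088  0.021 ] axis 0.8838655121932797
```

```bash
cat >> h.py <<'E'
from scipy.spatial.transform import Rotation as Ro
def go(x,y,z,psi=None):
    o=monitor.get_obs(); R=Ro.from_quat(o['eef_rot']).as_matrix(); d=np.array([x,y,z])-o['ee_pos']
    p=np.arctan2(R[1,1],R[0,1]); s='psi %.3f now shift(u) %s'%(p,(R.T@d/.025).round(2))
    if psi is not None:
        c,k=np.cos(psi),np.sin(psi); R2=np.array([[-k,c,0],[c,k,0],[0,0,-1.]])
        s+=' | yaw %.3f then shift(u) %s'%(-(psi-p),(R2.T@d/.025).round(2))
    print(s)
E
python3 -c "
from h import *
go(.434,-.010,.15,-.69)"
```

```text
psi 1.219 now shift(u) [-16.44 -15.38   4.42] | yaw 1.909 then shift(u) [-9.06 20.61  4.41]
```

>>> drive_tool(
  series=[
    [88,[-1,-0.96,0],0],
    [88,[-1,-0.96,0],0],
    [88,[-1,-0.96,0],0],
    [88,[-1,-0.96,0],0],
    [88,[-1,-0.96,0],0],
    [88,[-1,-0.96,0],0],
    [88,[-1,-0.96,0],0],
    [88,[-1,-0.96,0],0],
    [88,[-1,-0.96,0],0],
    [88,[-1,-0.96,0],0],
    [88,[-1,-0.96,0],0],
    [88,[-1,-0.96,0],0],
    [88,[-1,-0.96,0],0],
    [88,[-1,-0.96,0],0],
    [88,[-1,-0.96,0],0],
    [88,[-1,-0.96,0],0],
  ],
)

```text
time_s: 2.1
ee_pos: [0.4244, -0.0065, 0.2605]
eef_rot: [0.175, 0.985, 0.0, -0.0]
ft_force: [0.2, 0.8, 0.4]
width: 0.0881
grip_force: 0.0
```

>>> drive_tool(
  series=[
    [88,[0,0,0.3],0.175],
    [88,[0,0,0.3],0.175],
    [88,[0,0,0.3],0.175],
    [88,[0,0,0.3],0.175],
    [88,[0,0,0.3],0.175],
    [88,[0,0,0.3],0.175],
    [88,[0,0,0.3],0.175],
    [88,[0,0,0.3],0.175],
    [88,[0,0,0.3],0.175],
    [88,[0,0,0.3],0.175],
    [88,[0,0,0.3],0.16],
    [88,[0,0,0],0],
  ],
)

```text
time_s: 3.6
ee_pos: [0.4238, -0.0054, 0.1778]
eef_rot: [0.905, 0.426, -0.001, -0.0]
ft_force: [0.2, 0.3, 0.3]
width: 0.0881
grip_force: 0.0
```

```bash
python3 -c "
from h import *
go(.434,-.010,.027,-.69)
im=save('side','s1.png'); save('top','t1.png')"
```

```text
psi -0.690 now shift(u) [0.12 0.44 6.03] | yaw 0.000 then shift(u) [0.12 0.43 6.03]
```

>>> drive_tool(
  series=[
    [75,[0.12,0.44,1],0],
    [75,[0,0,1],0],
    [75,[0,0,1],0],
    [75,[0,0,1],0],
    [75,[0,0,1],0],
    [75,[0,0,0.6],0],
    [75,[0,0,0.43],0],
    [75,[0,0,0],0],
    [30,[0,0,0],0],
    [30,[0,0,0],0],
    [30,[0,0,0],0],
    [30,[0,0,0],0],
    [30,[0,0,0],0],
    [30,[0,0,0],0],
  ],
  squeeze=8,
)

```text
time_s: 5.45
ee_pos: [0.4346, -0.0102, 0.0276]
eef_rot: [0.905, 0.426, 0.0, 0.0]
ft_force: [-1.2, 0.4, 3.8]
width: 0.0414
grip_force: 8.0
```

```bash
python3 -c "
from h import *
go(.489,.110,.13)
im=get_image('side'); cv2.imwrite('pics/s2.png',cv2.resize(im[150:350,220:480,::-1],(780,600)))"
```

```text
psi -0.691 now shift(u) [ 5.09 -1.38 -4.1 ]
```

View pics/s2.png

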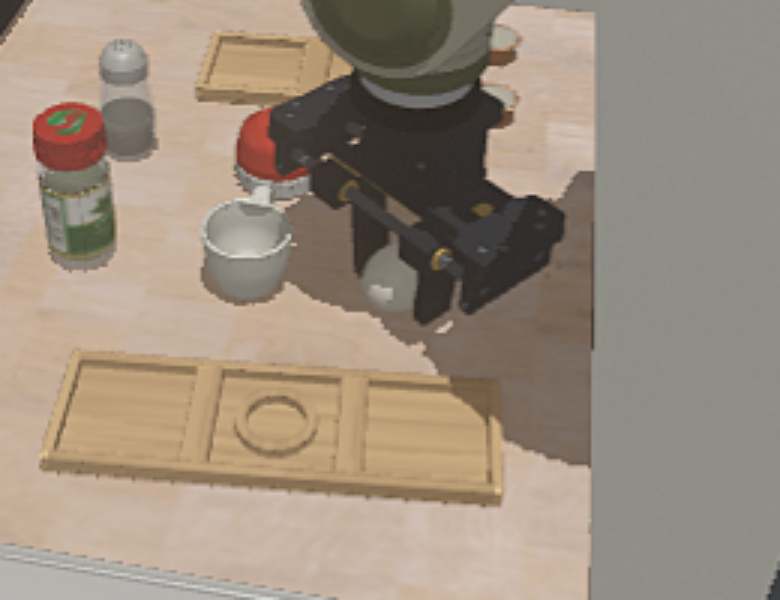

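The egg is held between the pads, seen at about (390,275) in the crop. Lifting it.

>>> drive_tool(
  series=[
    [30,[0,0,-0.6],0],
    [30,[0,0,-1],0],
    [30,[0,0,-1],0],
    [30,[0,0,-1],0],
    [30,[0.6,-0.2,-0.5],0],
    [30,[1,-0.3,0],0],
    [30,[1,-0.3,0],0],
    [30,[1,-0.3,0],0],
    [30,[1,-0.28,0],0],
    [30,[0.49,0,0],0],
    [30,[0,0,0.7],0],
    [30,[0,0,0.7],0],
    [30,[0,0,0.7],0],
    [30,[0,0,0],0],
  ],
)

```text
time_s: 7.25
ee_pos: [0.4884, 0.1094, 0.0765]
eef_rot: [0.905, 0.426, -0.001, -0.001]
ft_force: [-0.2, 0.1, -0.3]
width: 0.0411
grip_force: 7.9
```

```bash
python3 -c "
from h import *
go(.489,.110,.039)
im=get_image('side'); cv2.imwrite('pics/s3.png',cv2.resize(im[200:350,220:420,::-1],(800,600)))"
```

```text
psi -0.691 now shift(u) [0.03 0.01 1.5 ]
```

View pics/s3.png

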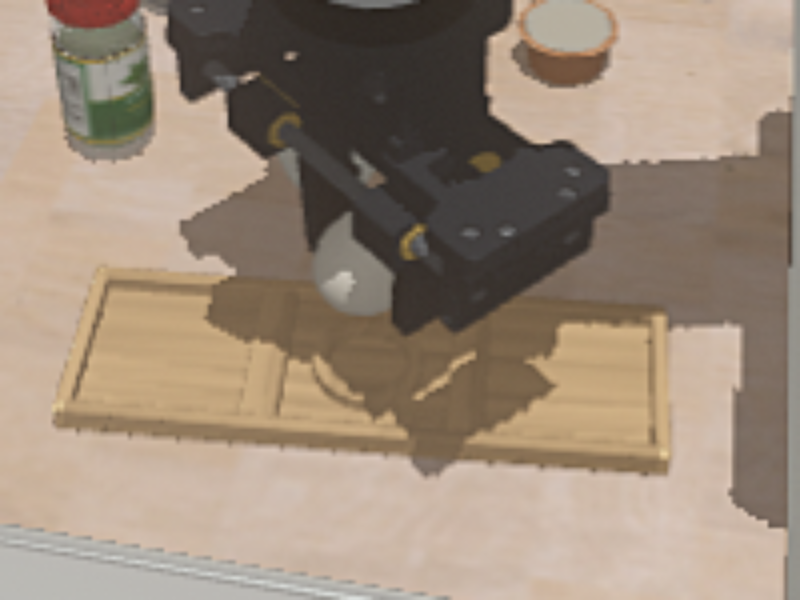

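The egg hangs over the ring at about (350,260). Lowering it and releasing.

>>> drive_tool(
  series=[
    [30,[0,0,0.5],0],
    [30,[0,0,0.5],0],
    [30,[0,0,0.3],0],
    [30,[0,0,0.2],0],
    [30,[0,0,0],0],
    [30,[0,0,0],0],
  ],
)

```text
time_s: 8.05
ee_pos: [0.4892, 0.11, 0.0403]
eef_rot: [0.905, 0.426, 0.0, 0.0]
ft_force: [-0.7, 2.5, 2.7]
width: 0.0411
grip_force: 8.0
```

>>> drive_tool(
  series=[
    [44,[0,0,0],0],
    [48,[0,0,0],0],
    [54,[0,0,0],0],
    [60,[0,0,0],0],
    [66,[0,0,0],0],
    [66,[0,0,0],0],
    [66,[0,0,-0.5],0],
    [66,[0,0,-1],0],
    [66,[0,0,-1],0],
    [66,[0,0,-1],0],
    [66,[0,0,-1],0],
    [66,[0,0,-1],0.176],
    [66,[0,0,-1],0.176],
    [70,[0,0,0],0.176],
    [70,[0,0,0],0.176],
    [70,[0,0,0],0.176],
    [70,[0,0,0],0],
  ],
)

```text
time_s: 10.18
ee_pos: [0.489, 0.1099, 0.2032]
eef_rot: [1.0, 0.001, 0.0, 0.0]
ft_force: [0.1, -0.6, 0.6]
width: 0.0699
grip_force: 0.0
```

```bash
python3 -c "
from h import *
go(.648,-.019,.096,-1.571)
im=get_image('side'); cv2.imwrite('pics/s4.png',cv2.resize(im[200:350,220:420,::-1],(800,600)))"
```

```text
psi -1.569 now shift(u) [6.35 5.16 4.29] | yaw 0.002 then shift(u) [6.36 5.15 4.29]
```

View pics/s4.png

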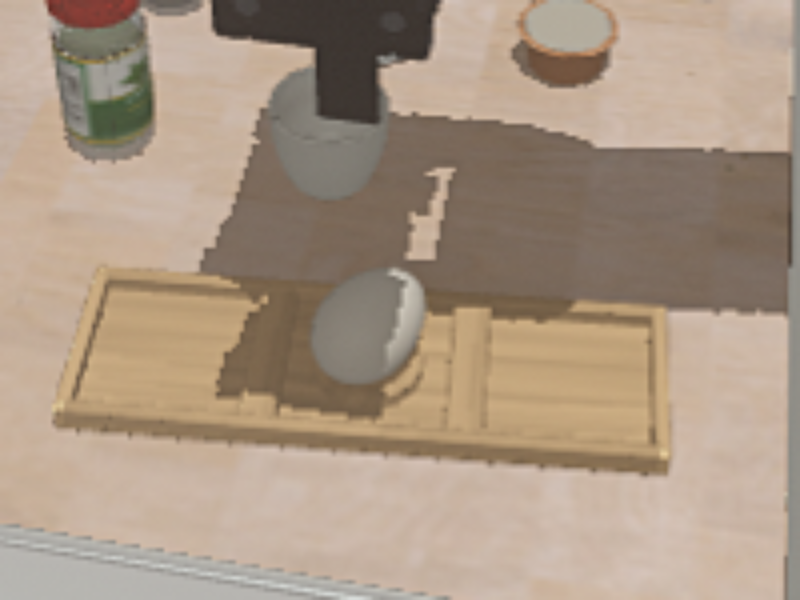

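The egg sits in its ring, centred at about (368,325). I'll check how well it's centred later. Next the jar.

>>> drive_tool(
  series=[
    [75,[1,0.8,0],0],
    [75,[1,0.8,0],0],
    [75,[1,0.8,0],0],
    [75,[1,0.8,0],0],
    [75,[1,0.8,0],0],
    [75,[1,0.8,0],0],
    [75,[0.36,0.35,0.3],0],
    [75,[0,0,1],0],
    [75,[0,0,1],0],
    [75,[0,0,1],0],
    [75,[0,0,0.7],0],
    [75,[0,0,0.29],0],
    [75,[0,0,0],0],
    [40,[0,0,0],0],
    [40,[0,0,0],0],
    [40,[0,0,0],0],
    [40,[0,0,0],0],
    [40,[0,0,0],0],
  ],
  squeeze=15,
)

```text
time_s: 12.48
ee_pos: [0.6481, -0.0189, 0.0955]
eef_rot: [1.0, -0.0, 0.0, -0.0]
ft_force: [0.4, 1.3, 1.4]
width: 0.0439
grip_force: 15.0
```

```bash
python3 -c "
from h import *
go(.5756,.119,.16)
c=np.hstack([get_image(n)[s] for n,s in (('side',np.s_[110:310,200:340]),('top',np.s_[60:260,190:330]))])
cv2.imwrite('pics/s5.png',cv2.resize(c[:,:,::-1],(800,571)))"
```

```text
psi -1.571 now shift(u) [-2.9  -5.51 -2.58]
```

View pics/s5.png

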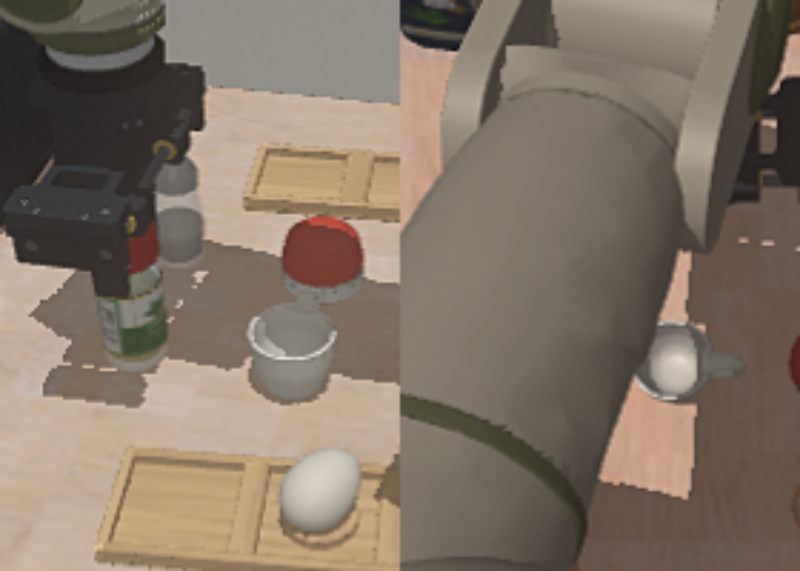

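>>> drive_tool(
  series=[
    [40,[0,0,-0.6],0],
    [40,[0,0,-1],0],
    [40,[0,0,-0.98],0],
    [40,[-0.5,-1,0],0],
    [40,[-0.5,-1,0],0],
    [40,[-0.5,-1,0],0],
    [40,[-0.5,-1,0],0],
    [40,[-0.5,-1,0],0],
    [40,[-0.4,-0.51,0],0],
    [40,[0,0,0],0],
    [40,[0,0,0.8],0],
    [40,[0,0,0.8],0],
    [40,[0,0,0.4],0],
    [40,[0,0,0.2],0],
    [40,[0,0,0.12],0],
    [40,[0,0,0.05],0],
    [40,[0,0,0],0],
  ],
)

```text
time_s: 14.7
ee_pos: [0.576, 0.1188, 0.1014]
eef_rot: [1.0, -0.0, 0.001, 0.0]
ft_force: [0.1, 0.0, 4.6]
width: 0.0437
grip_force: 15.0
```

>>> drive_tool(
  series=[
    [46,[0,0,0],0],
    [52,[0,0,0],0],
    [60,[0,0,0],0],
    [70,[0,0,0],0],
    [70,[0,0,0],0],
    [70,[0,0,-0.6],0],
    [70,[0,0,-1],0],
    [70,[0,0,-1],0],
    [75,[0,0,-1],0],
    [75,[0,0,0],0],
    [75,[0,0,0],0],
  ],
)

```text
time_s: 16.08
ee_pos: [0.5752, 0.1188, 0.1898]
eef_rot: [1.0, -0.0, -0.001, 0.0]
ft_force: [-0.3, -0.5, -0.8]
width: 0.0751
grip_force: 0.0
```

```bash
python3 -c "
from h import *
go(.650,-.135,.16)"
```

```text
psi -1.571 now shift(u) [ 3.   10.15  1.19]
```

>>> drive_tool(
  series=[
    [75,[0.3,1,0],0],
    [75,[0.3,1,0],0],
    [75,[0.3,1,0],0],
    [75,[0.3,1,0],0],
    [75,[0.3,1,0],0],
    [75,[0.3,1,0],0],
    [75,[0.3,1,0],0],
    [75,[0.3,1,0],0],
    [75,[0.3,1,0],0],
    [75,[0.3,1,0],0],
    [75,[0,0.15,1],0],
    [75,[0,0,0],0],
  ],
)

```text
time_s: 17.58
ee_pos: [0.6496, -0.1352, 0.163]
eef_rot: [1.0, -0.0, -0.002, -0.001]
ft_force: [-0.5, 0.4, 1.0]
width: 0.0752
grip_force: 0.0
```

```bash
python3 -c "
from h import *
go(.650,-.135,.057)
c=np.hstack([get_image(n)[s] for n,s in (('side',np.s_[90:310,220:400]),('top',np.s_[60:280,190:330]))])
cv2.imwrite('pics/s6.png',cv2.resize(c[:,:,::-1],(800,550)))"
```

```text
psi -1.572 now shift(u) [ 0.04 -0.    4.24]
```

View pics/s6.png

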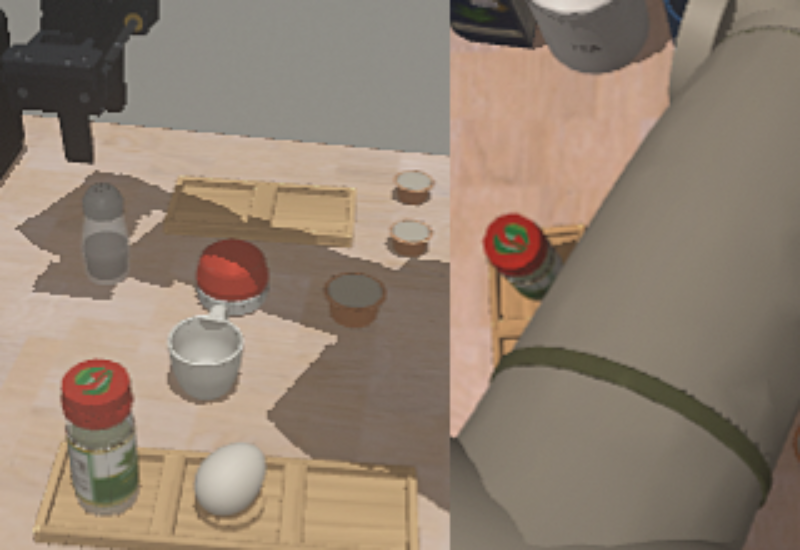

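The jar stands upright in its compartment at (98,470), and the gripper is above the shaker. Descending.

>>> drive_tool(
  series=[
    [75,[0,0,1],0],
    [75,[0,0,1],0],
    [75,[0,0,1],0],
    [75,[0,0,0.7],0],
    [75,[0,0,0.4],0],
    [75,[0,0,0],0],
    [38,[0,0,0],0],
    [38,[0,0,0],0],
    [38,[0,0,0],0],
    [38,[0,0,0],0],
    [38,[0,0,0],0],
  ],
  squeeze=15,
)

```text
time_s: 19.05
ee_pos: [0.6505, -0.1348, 0.0632]
eef_rot: [1.0, -0.0, 0.0, -0.0]
ft_force: [0.2, 0.7, 1.9]
width: 0.0383
grip_force: 13.6
```

```bash
python3 -c "
from h import *
go(.4044,.103,.15)"
```

```text
psi -1.571 now shift(u) [-9.85 -9.51 -3.47]
```

>>> drive_tool(
  series=[
    [28,[0,0,0],0],
    [28,[0,0,0],0],
    [28,[0,0,-0.5],0],
    [28,[0,0,-1],0],
    [28,[0,0,0],0],
  ],
)

```text
time_s: 19.68
ee_pos: [0.6513, -0.1354, 0.1027]
eef_rot: [1.0, -0.0, 0.002, 0.001]
ft_force: [-0.4, -0.9, -1.0]
width: 0.038
grip_force: 14.7
```

```bash
python3 -c "
from h import *
go(.4044,.103,.17)
im=get_image('side'); cv2.imwrite('pics/s7.png',cv2.resize(im[90:240,200:350,::-1],(600,600)))"
```

```text
psi -1.571 now shift(u) [-9.87 -9.53 -2.75]
```

View pics/s7.png

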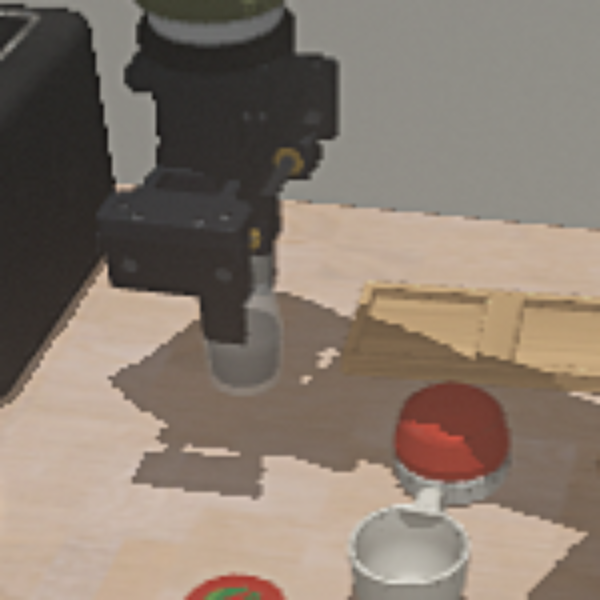

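>>> drive_tool(
  series=[
    [28,[0,0,-1],0],
    [28,[0,0,-1],0],
    [28,[0,0,-0.7],0],
    [28,[-0.99,-0.95,0],0],
    [28,[-0.99,-0.95,0],0],
    [28,[-0.99,-0.95,0],0],
    [28,[-0.99,-0.95,0],0],
    [28,[-0.99,-0.95,0],0],
    [28,[-0.99,-0.95,0],0],
    [28,[-0.99,-0.95,0],0],
    [28,[-0.99,-0.95,0],0],
    [28,[-0.99,-0.95,0],0],
    [28,[-0.96,-0.97,0],0],
    [28,[0,0,1],0],
    [28,[0,0,1],0],
    [28,[0,0,0.9],0],
    [28,[0,0,0.3],0],
    [28,[0,0,0],0],
  ],
)

```text
time_s: 21.98
ee_pos: [0.4037, 0.1031, 0.0879]
eef_rot: [1.0, -0.0, -0.0, -0.0]
ft_force: [-0.4, 0.4, -0.2]
width: 0.0381
grip_force: 14.7
```

```bash
python3 -c "
from h import *
go(.4044,.103,.069)
im=get_image('side'); cv2.imwrite('pics/s8.png',cv2.resize(im[190:340,220:420,::-1],(800,600)))"
```

```text
psi -1.571 now shift(u) [0.03 0.01 0.76]
```

View pics/s8.png

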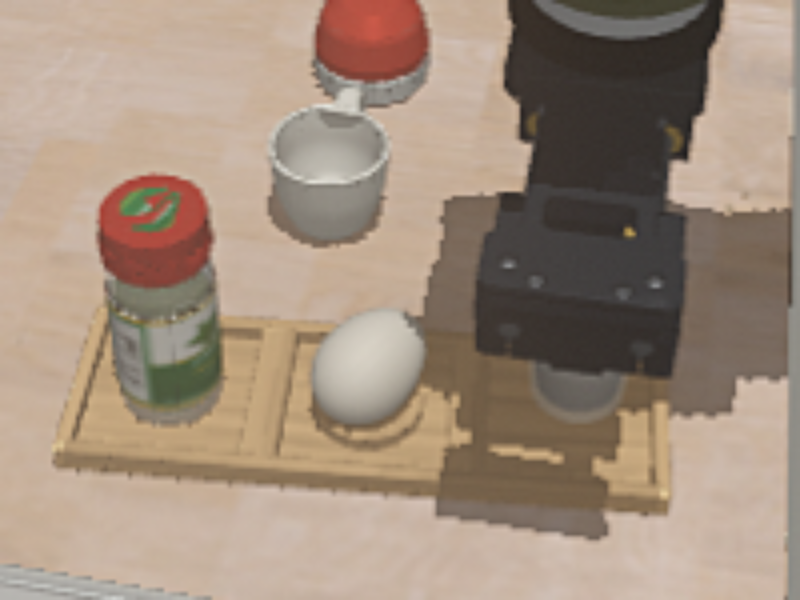

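>>> drive_tool(
  series=[
    [28,[0,0,0.3],0],
    [28,[0,0,0.25],0],
    [28,[0,0,0.15],0],
    [28,[0,0,0.05],0],
    [28,[0,0,0],0],
  ],
)

```text
time_s: 22.65
ee_pos: [0.4039, 0.1031, 0.0693]
eef_rot: [1.0, -0.0, 0.0, 0.0]
ft_force: [-0.2, 1.1, -0.2]
width: 0.0382
grip_force: 14.7
```

>>> drive_tool(
  series=[
    [28,[0,0,0.04],0],
    [28,[0,0,0.04],0],
    [28,[0,0,0],0],
  ],
)

```text
time_s: 23.02
ee_pos: [0.405, 0.1033, 0.0687]
eef_rot: [1.0, -0.0, 0.002, -0.0]
ft_force: [-1.4, 2.3, 18.9]
width: 0.0378
grip_force: 16.2
```

>>> drive_tool(
  series=[
    [40,[0,0,0],0],
    [45,[0,0,0],0],
    [52,[0,0,0],0],
    [60,[0,0,0],0],
    [66,[0,0,0],0],
    [66,[0,0,-0.6],0],
    [66,[0,0,-1],0],
    [66,[0,0,-1],0],
    [66,[0,0,-1],0],
    [66,[0,0,-1],0],
    [66,[0,0,0],0],
  ],
)

```text
time_s: 24.4
ee_pos: [0.4044, 0.1031, 0.1832]
eef_rot: [1.0, -0.0, 0.002, 0.0]
ft_force: [-1.1, -0.3, -0.4]
width: 0.0659
grip_force: 0.0
```

>>> drive_tool(
  series=[
    [80,[0,1,0],0],
    [80,[0,1,0],0],
    [80,[0,1,0],0],
    [80,[0,0,0],-0.175],
    [80,[0,0,0],-0.175],
    [80,[0,0,0],-0.175],
    [80,[0,0,0],-0.175],
    [80,[0,0,0],-0.175],
    [80,[0,0,0],-0.175],
    [80,[0,0,0],-0.175],
    [80,[0,0,0],-0.175],
    [80,[0,0,0],-0.17],
    [80,[0,0,0],0],
  ],
)

```text
time_s: 26.02
ee_pos: [0.4033, 0.0282, 0.1812]
eef_rot: [0.708, 0.706, -0.0, -0.001]
ft_force: [0.3, -0.8, -1.1]
width: 0.0801
grip_force: 0.0
```

```bash
python3 -c "
from h import *
go(.533,-.008,.12,0)
im=get_image('side'); cv2.imwrite('pics/s9.png',cv2.resize(im[140:340,220:420,::-1],(600,600)))"
```

```text
psi -0.003 now shift(u) [-1.44  5.19  2.44] | yaw -0.003 then shift(u) [-1.45  5.19  2.45]
```

View pics/s9.png

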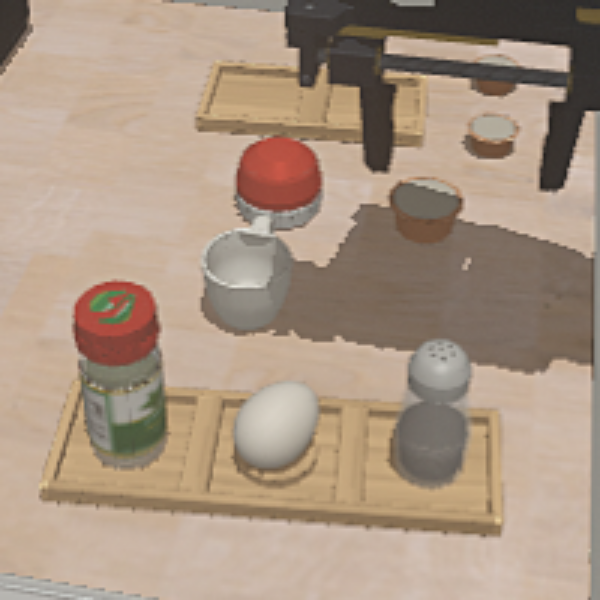

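The shaker stands upright in the near compartment at (432,440), with the egg in the ring and the jar upright. Next the cup.

>>> drive_tool(
  series=[
    [84,[-0.29,1,0],0],
    [84,[-0.29,1,0],0],
    [84,[-0.29,1,0],0],
    [84,[-0.29,1,0],0],
    [84,[-0.29,1,0.5],0],
    [84,[0,0.19,1],0],
    [84,[0,0,1],0],
    [84,[0,0,1],0],
    [84,[0,0,1],0],
    [84,[0,0,0.7],0],
    [84,[0,0,0.3],0],
    [84,[0,0,0],0],
    [50,[0,0,0],0],
    [50,[0,0,0],0],
    [50,[0,0,0],0],
    [50,[0,0,0],0],
    [50,[0,0,0],0],
    [50,[0,0,0],0],
  ],
  squeeze=12,
)

```text
time_s: 28.32
ee_pos: [0.5336, -0.0082, 0.045]
eef_rot: [0.707, 0.707, 0.0, 0.0]
ft_force: [-1.1, -0.1, 4.9]
width: 0.055
grip_force: 11.7
```

```bash
python3 -c "
from h import *
go(.577,-.2475,.14)
"
```

```text
psi -0.001 now shift(u) [-9.57  1.75 -3.8 ]
```

>>> drive_tool(
  series=[
    [50,[0,0,-0.6],0],
    [50,[0,0,-1],0],
    [50,[0,0,-1],0],
    [50,[0,0,-1],0],
    [50,[0,0,-0.4],0],
    [50,[-0.95,0.18,0],0],
    [50,[-0.95,0.18,0],0],
    [50,[-0.95,0.18,0],0],
    [50,[-0.95,0.18,0],0],
    [50,[-0.95,0.18,0],0],
    [50,[-0.95,0.18,0],0],
    [50,[-0.95,0.18,0],0],
    [50,[-0.95,0.18,0],0],
    [50,[-0.95,0.18,0],0],
    [50,[-0.95,0.12,0],0],
    [50,[0,0,0.8],0],
    [50,[0,0,0.8],0],
    [50,[0,0,0.6],0],
    [50,[0,0,0.2],0],
    [50,[0,0,0],0],
  ],
)

```text
time_s: 30.82
ee_pos: [0.5768, -0.2459, 0.0849]
eef_rot: [0.707, 0.707, 0.0, 0.0]
ft_force: [-0.3, 0.1, -1.4]
width: 0.0553
grip_force: 12.0
```

```bash
python3 -c "
from h import *
go(.577,-.2475,.051)
im=get_image('side'); cv2.imwrite('pics/s10.png',cv2.resize(im[120:270,240:440,::-1],(800,600)))"
```

```text
psi -0.001 now shift(u) [-0.06  0.01  1.35]
```

View pics/s10.png

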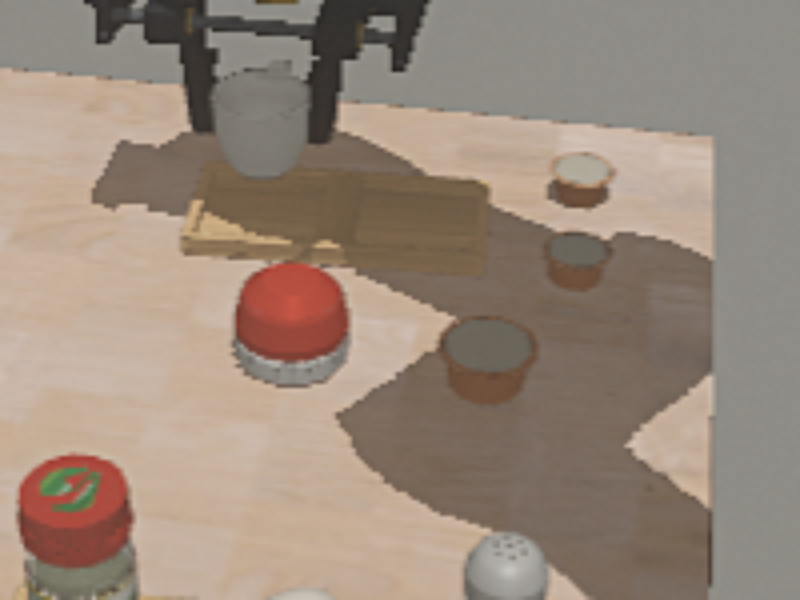

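The cup is held upright over the far compartment, its foot at about (262,170). Lowering it.

>>> drive_tool(
  series=[
    [50,[-0.06,0,0.6],0],
    [50,[0,0,0.4],0],
    [50,[0,0,0.2],0],
    [50,[0,0,0.1],0],
    [50,[0,0,0.04],0],
    [50,[0,0,0],0],
  ],
)

```text
time_s: 31.62
ee_pos: [0.5768, -0.2473, 0.0514]
eef_rot: [0.707, 0.707, 0.0, 0.0]
ft_force: [0.2, -0.3, -0.4]
width: 0.0549
grip_force: 12.0
```

>>> drive_tool(
  series=[
    [50,[0,0,0.04],0],
    [50,[0,0,0.04],0],
    [50,[0,0,0],0],
  ],
)

```text
time_s: 32.0
ee_pos: [0.577, -0.2475, 0.0509]
eef_rot: [0.707, 0.707, -0.0, 0.001]
ft_force: [-4.8, 2.9, 9.9]
width: 0.0552
grip_force: 11.4
```

>>> drive_tool(
  series=[
    [57,[0,0,0],0],
    [61,[0,0,0],0],
    [66,[0,0,0],0],
    [72,[0,0,0],0],
    [72,[0,0,0],0],
    [72,[0,0,-0.6],0],
    [72,[0,0,-1],0],
    [72,[0,0,-1],0],
    [72,[0,0,-1],0],
    [72,[0,0,0],0.175],
    [72,[0,0,0],0.175],
    [72,[0,0,0],0.175],
    [72,[0,0,0],0.175],
    [72,[0,0,0],0.175],
    [72,[0,0,0],0.175],
    [72,[0,0,0],0.175],
    [72,[0,0,0],0.175],
    [72,[0,0,0],0.17],
    [72,[0,0,0],0],
  ],
)

```text
time_s: 34.38
ee_pos: [0.5768, -0.2474, 0.1402]
eef_rot: [1.0, 0.001, 0.0, 0.0]
ft_force: [0.2, -0.3, 0.2]
width: 0.0719
grip_force: 0.0
```

```bash
python3 -c "
from h import *
go(.431,-.119,.032,-1.571)
"
```

```text
psi -1.569 now shift(u) [-5.83 -5.15  4.32] | yaw 0.002 then shift(u) [-5.83 -5.13  4.33]
```

>>> drive_tool(
  series=[
    [72,[-0.97,-0.86,0],0],
    [72,[-0.97,-0.86,0],0],
    [72,[-0.97,-0.86,0],0],
    [72,[-0.97,-0.86,0],0],
    [72,[-0.97,-0.86,0],0],
    [72,[-0.97,-0.84,0],0],
    [72,[0,0,1],0],
    [72,[0,0,1],0],
    [72,[0,0,1],0],
    [72,[0,0,0.9],0],
    [72,[0,0,0.42],0],
    [72,[0,0,0],0],
    [62,[0,0,0],0],
    [54,[0,0,0],0],
    [44,[0,0,0],0],
    [44,[0,0,0],0],
    [44,[0,0,0],0],
  ],
  squeeze=4,
)

```text
time_s: 36.5
ee_pos: [0.4315, -0.1189, 0.0316]
eef_rot: [1.0, -0.0, 0.0, 0.0]
ft_force: [-0.1, 0.2, 6.1]
width: 0.0511
grip_force: 4.0
```

>>> drive_tool(
  series=[
    [44,[0,0,-0.4],0],
    [44,[0,0,-1],0],
    [44,[0,0,-1],0],
    [44,[0,0,0],0],
  ],
)

```text
time_s: 37.0
ee_pos: [0.4318, -0.119, 0.0927]
eef_rot: [1.0, -0.0, 0.001, 0.001]
ft_force: [-0.6, 0.4, -0.3]
width: 0.0509
grip_force: 4.0
```

```bash
python3 -c "
from h import *
go(.485,-.2525,.09)
im=get_image('side'); cv2.imwrite('pics/s11.png',cv2.resize(im[120:270,240:440,::-1],(800,600)))"
```

```text
psi -1.571 now shift(u) [2.13 5.34 0.12]
```

View pics/s11.png

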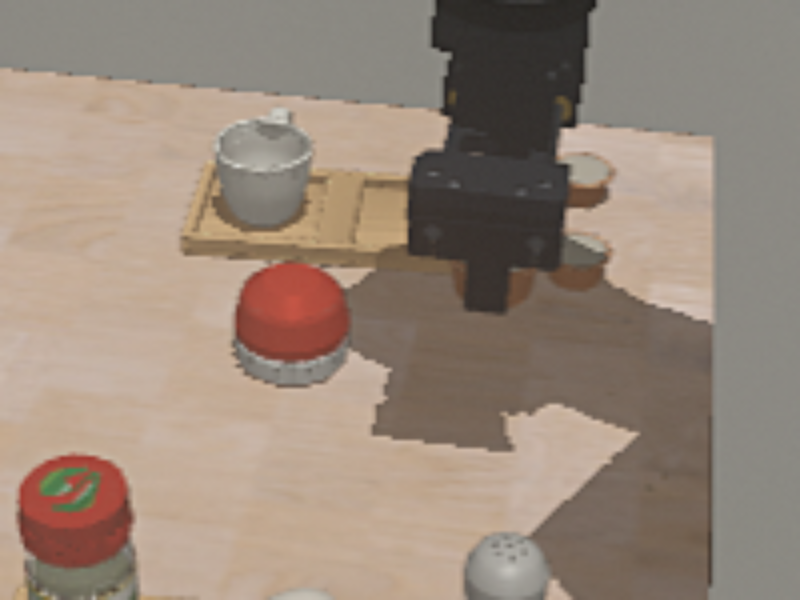

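The cup stands in its compartment at (263,175) and the pod is held at about (495,280). Moving it to the near compartment.

>>> drive_tool(
  series=[
    [44,[0.4,1,0],0],
    [44,[0.4,1,0],0],
    [44,[0.4,1,0],0],
    [44,[0.4,1,0],0],
    [44,[0.4,1,0],0],
    [44,[0.13,0.34,0],0],
    [44,[0,0,0],0],
    [44,[0,0,0.7],0],
    [44,[0,0,0.7],0],
    [44,[0,0,0.4],0],
    [44,[0,0,0.2],0],
    [44,[0,0,0.14],0],
    [44,[0,0,0],0],
  ],
)

```text
time_s: 38.67
ee_pos: [0.4846, -0.2523, 0.0379]
eef_rot: [1.0, -0.0, 0.0, 0.0]
ft_force: [-0.3, 0.6, 0.1]
width: 0.0509
grip_force: 4.0
```

>>> drive_tool(
  series=[
    [44,[0,0,0.04],0],
    [52,[0,0,0],0],
    [55,[0,0,0],0],
    [60,[0,0,0],0],
    [66,[0,0,0],0],
    [66,[0,0,0],0],
    [66,[0,0,-0.5],0],
    [66,[0,0,-1],0],
    [66,[0,0,-1],0],
    [66,[0,0,-1],0],
    [66,[0,0,-1],0],
    [66,[0,0,-1],0],
    [66,[0,0,-1],0],
    [66,[-1,0,0],0],
    [66,[-1,0,0],0],
    [66,[-1,0,0],0],
    [66,[-1,0,0],0],
    [66,[-1,0,0],0],
    [66,[0,0,0],0],
  ],
)

```text
time_s: 41.05
ee_pos: [0.3588, -0.2523, 0.2001]
eef_rot: [1.0, -0.001, 0.0, 0.0]
ft_force: [0.3, 0.3, 0.2]
width: 0.0661
grip_force: 0.0
```

```bash
python3 -c "
from h import *
a=get_image('side'); b=get_image('top')
cv2.imwrite('pics/s12.png',cv2.resize(a[140:330,225:425,::-1],(600,570),interpolation=cv2.INTER_CUBIC));cv2.imwrite('pics/t12.png',cv2.resize(b[90:280,190:450,::-1],(780,570),interpolation=cv2.INTER_CUBIC))
c=np.hstack([cv2.resize(a[225:325,265:365,::-1],(400,400)),cv2.resize(b[140:240,190:290,::-1],(400,400))]);cv2.imwrite('pics/z12.png',c)"
```

```text
(no output)
```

View pics/s12.png

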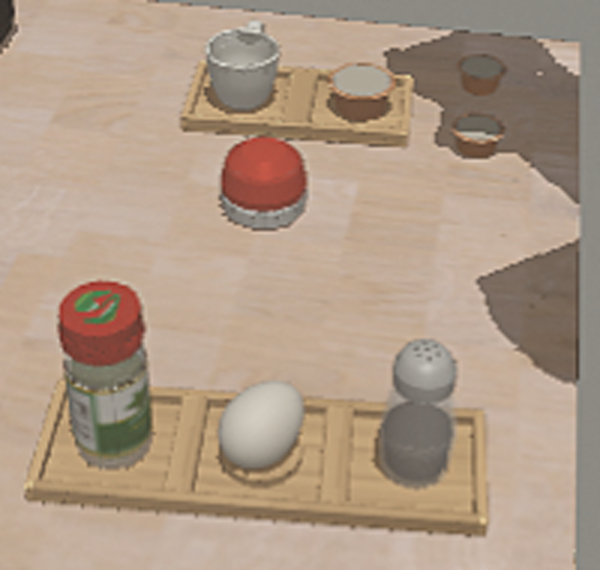

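View pics/t12.png

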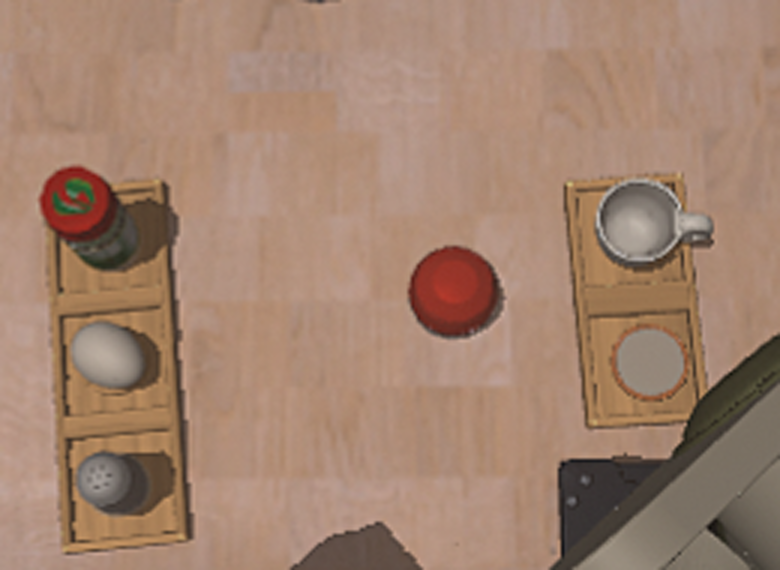

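Everything stands in its place: the egg at (261,425) in the side crop and (107,355) in the top crop, and the pod at (651,362) in the top crop. Since the egg's tolerance is tight, I'll check the offsets numerically.

```bash
python3 - <<'E'
from h import *
T=lambda p:((p[0]+.5)/3-.5+190,(p[1]+.5)/3-.5+90)
S=lambda p:((p[0]+.5)/3-.5+225,(p[1]+.5)/3-.5+140)
def cen(f,x0,y0,x1,y1):
    c=cv2.imread(f)[y0:y1,x0:x1].astype(int); m=((c.max(2)-c.min(2)<36)&(c.max(2)>85)).astype(np.uint8)
    k=max(cv2.findContours(m,0,1)[0],key=cv2.contourArea); e=cv2.fitEllipse(k); print(f,e); return e[0][0]+x0,e[0][1]+y0
t=cen('pics/t12.png',62,312,160,400); s=cen('pics/s12.png',205,365,315,485); print(t,s)
a=np.array([plane('top',*T(t),.032)[:2]-plane('top',*T((119,363)),.014)[:2],plane('top',*T(t),.032)[:2]-[.4897,.1111],
 plane('side',*S(s),.032)[:2]-plane('side',*S((261,453)),.014)[:2]])
print(a*1000, tri(T(t),S(s)))
tc=np.array([.5308,-.2494]);R=lambda v:np.array([[np.cos(.053),np.sin(.053)],[-np.sin(.053),np.cos(.053)]])@v*1000
print('pod',R(plane('top',*T((651,362)),.031)[:2]-tc),'cup',R(plane('top',*T((639,222)),.055)[:2]-tc))
E
```

```text
pics/t12.png ((45.05692672729492, 42.95613479614258), (60.44337844848633, 74.942626953125), 123.73924255371094)
pics/s12.png ((55.765743255615234, 59.17407989501953), (75.40267944335938, 97.60863494873047), 39.76856994628906)
(107.05692672729492, 354.9561347961426) (260.76574325561523, 424.17407989501953)
[[ 2.4  4.4]
 [ 0.9  1.7]
 [ 1.  -5.3]] (array([0.4913, 0.1129, 0.0314]), np.float64(0.0011))
pod [-47.99245905  -2.36090545] cup [43.32475297  1.20655716]
```

```bash
python3 -c "
from h import *
print(job.hand_in())"
```

```text
the job is handed in; nothing more can be done
None
```

I handed the job in at about 41 s: both trays are made up as asked and the timer wasn't touched. In the last pictures the egg is about 2 mm from the ring's centre and the cup and pod are within 3 mm of theirs; I checked the jar and shaker only by eye. No verdict came back.

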